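# Put the model pickup back in its glass-topped display case

## Robot

A 6-joint arm with a two-finger parallel gripper is mounted at the origin on the work surface. World frame = base frame: x ahead of the robot, y to its left, z up, the work surface at z = 0. Lengths are in mm, angles in rad, forces in N, time in s.
With the tool pointing down it reaches from about 350 to 875 mm from the base axis. Payload 4.2 kg.
Tool frame: the origin (TCP) lies midway between the tips of the shut fingers; the grasp point (between the pads) lies 19 mm behind it; z points along the fingers, y is the line along which they close (so a half turn about z gives the same grasp; the last joint's range is limited). The gripper opens to 85 mm and grips with 20 to 120 N. Pads are 22 mm wide; open, the fingers measure 114 mm over their backs; the gripper's body (76 mm by 85 mm) begins 54 mm behind the grasp point. The pads swing forward as they close: fully open they stand 13 mm farther back than shut.
Start: joints at [1.57, 0.385, 0.008, 0, -1.194, -0.259], TCP at [160.523, 604.013, 196.212] pointing down, gripper open.
Joint ranges: [-3.14, 3.14], [-1.21, 2.06], [-1.07, 1.41], [-3.16, 2.05], [-2.99, -0.16], [-3.1, 3.1]. Speed limits (rad/s): [2.79, 2.79, 3.14, 3.14, 3.14, 3.14].

## Interface

Orientations are given as a unit quaternion [x, y, z, w].
In Python, from bench import read_state, get_image, job_done gives the robot as it stands.
- The arm moves only by the shell command python3 -m jog 'ROWS'. ROWS is JSON, a list of rows, each a list of 3 entries, a list of its own where there are three numbers: the shift along the world's x, y, z scaled (see below), then the turn, a rotation vector about the world's x, y, z scaled (see below), then the gripper's target within -1 to 1 (shut at 1, half-way at 0, fully open at -1). In form: [[[x, y, z], [wx, wy, wz], claw], ...]. A call has 1 to 20 rows; each row is the pose to reach, as a shift and turn from the pose commanded when the call began; what a row does not reach only later rows make up. The controller multiplies each number of a shift by 10 cm and each number of a turn by 120 degrees. A row lasts 1/10 s, in which the tool goes at most 50 mm and 8.59 degrees, less where a joint would pass 70% of its speed; a pose out of reach is approached as far as the arm can. A call with a number of a shift or a turn outside -1 to 1 is refused whole. A call with a gripper value outside its range is refused whole. The fingers move at their own pace and stop on an object; the grip force is fixed at half the most. Time passes only in rows, so rows that repeat a pose let the fingers close. It gives the time, the measured TCP pose, the force, the opening and the grip force at its end, in the units of the state.
- read_state(): the state, without advancing time (a new reading comes with each control period).
- get_image(name): name is "side" or "top"; returns a dict with "frame" (384x512x3 uint8, red, green, blue), "range_z" (384x512 float32, mm along the optical axis (not along the pixel's ray), 0 where there is no reading), "fx", "fy", "cx", "cy" (pixels), "R" (3x3) and "t" (3): a world point X has camera coordinates R X + t. Camera axes: x right, y down, z forward; pixel columns grow to the right and rows downward; lengths in mm; the calibration is good to about 2 mm. A picture is of the moment at which its call begins.
- job_done(): hands the job in; it is judged then, once.
The state is a dict: "clock": time; "joints": joint angles; "joint_vel": joint speeds; "joint_efforts": joint torques, N m; "position": TCP position; "ee_rot": TCP orientation; "contact_force": force on the tool from outside, world axes, zero at the start; "wrist_torque": the same for the moment, N m; "gripper_width": finger opening in mm; "grasp_force": force on a finger pad.
Only numpy, scipy, OpenCV 4.12 (cv2) and the standard library are available. Lean on these libraries where they do the work, as an engineer would, in place of code of your own. Each camera call takes 0.05 s, during which the arm holds its last target. There are 200 camera calls.

## Task

Raise the glass lid of the display case until it leans back by itself on its stays, and set the yellow pickup down on its wheels in the middle of the one empty bay, square to the strips, with its nose towards the front of the case (the side with the lid's brass pull). Then lower the lid gently until it is fully shut, without letting it fall. Leave the other models and everything else on the bench where they are.

Things in the scene. Friction and masses are not known exactly. Their poses are not given: they have to be found in the camera images.
- case: dark walnut display case fixed to the bench, 220 mm deep (its x) by 362 mm wide (its y), rim 70 mm high, walls 9 mm, floor 8 mm thick lined in cream felt. Origin at the centre of its underside; +x points to the hinge side (rear), -x to the front, where the lid's pull is; +z up. Inside are three bays side by side along y, 108 mm apart, each 202 mm long along x, separated by two low wooden strips 6 mm wide and 10 mm high (at y = -54 and +54 mm)
- lid (a joint): angle of the case's lid (rad): 0 shut, 1.80 fully open and leaning back on its two folding brass stays. Dark walnut frame 18 mm thick with a clear glass pane, 220 x 362 mm, about 0.5 kg. The hinge is nearly frictionless: let go above about 1.5 rad it leans back to 1.80 and stays, let go below that it falls shut
- lid_hinge (a point): middle of the hinge line, on the case's rear top edge (110 mm behind the case's centre, 70 mm above the bench); the hinge line runs along the case's y
- lid_handle (a point): middle of the lid's pull: a round brass bar 10 mm thick and 100 mm long, parallel to the hinge line, standing 38 mm off the lid's front edge on two posts at its ends (33 mm clear between bar and lid, nothing under the bar). With the lid shut it is 258 mm in front of the hinge line and 9 mm above it (79 mm above the bench); it swings up and back with the lid, 258 mm from the hinge
- bay_1 (a point): centre of the first bay's floor, 8 mm above the bench, at y = -108 mm in the case; its axes are the case's
- bay_2 (a point): centre of the middle bay's floor, at y = 0 in the case
- bay_3 (a point): centre of the third bay's floor, at y = +108 mm in the case
- pickup: yellow die-cast pickup truck, 132 mm long, 54 mm wide across its flat body sides (these run from 10 to 28 mm above its wheels' underside), 49 mm high at the cab, about 0.26 kg; it stands on its wheels and does not roll. Origin at the centre, on the ground; nose points to its -x, z up
- pickup_nose (a point): front end of the pickup, 66 mm from its origin along -x, 20 mm up
- tank: dark green model tank, 136 mm long over its gun (hull 118 mm), 62 mm wide, 52 mm high, standing in one of the bays with its nose (-x) to the front; leave it. Origin at the centre, on the ground
- van: red model van with a white band, 131 mm long, 54 mm wide, 46 mm high, standing in another bay with its nose (-x) to the front; leave it. Origin at the centre, on the ground
- saloon: blue model saloon car, 128 mm long, 50 mm wide, 39 mm high, on the bench; leave it. Origin at its centre, on the ground
- bottle_1: empty glass milk bottle, 62 mm across, 165 mm high; leave it. Origin under its centre
- bottle_2: another such milk bottle; leave it. Origin under its centre
- camera: small black action camera, 34 x 62 x 45 mm high; leave it. Origin under its centre
- brush: dusting brush with a pale wooden handle, 180 mm long, lying along its x; leave it
- tin: round green tin, 76 mm across, 46 mm high; leave it. Origin under its centre

How it is judged:
By the outcome, as a careful person would: the job done as asked, in the order asked, and still so for the second after the job is handed in, with the robot touching nothing.
It also fails if it takes over 72 s, if anything falls off the work surface, if the arm or the gripper's body presses on something with over 40 N, if the wrist force passes 120 N, or if a joint passes its speed limit or range.

## Working session

There is one attempt and no reset: what is moved stays moved. The work goes in short steps, Python scripts to look and compute and a shell command to move; the robot and the scene stay as the last step left them, time stands still between calls to the robot, and variables do not carry over. Pictures are saved under pics/ and viewed, at most 10 in all, crops included, and the job is handed in when it is done.

```bash
mkdir -p pics; ls; cat > h.py <<'E'
import numpy as np,cv2
from bench import *
def pts(im):
    z=im["range_z"].astype(float);v,u=np.mgrid[:z.shape[0],:z.shape[1]]
    P=np.stack([(u-im["cx"])/im["fx"]*z,(v-im["cy"])/im["fy"]*z,z],-1)
    W=(P-np.array(im["t"]))@np.array(im["R"]); W[z==0]=np.nan
    return W
def save(n,im,crop=None,s=1):
    f=im["frame"][:,:,::-1]
    if crop: f=f[crop[1]:crop[3],crop[0]:crop[2]]
    cv2.imwrite("pics/"+n+".png",cv2.resize(f,None,fx=s,fy=s))
E
python3 - <<'E'
from h import *
import pickle
d={n:get_image(n) for n in("top","side")}
pickle.dump(d,open("d0.pkl","wb"))
for n in d: save(n+"0",d[n],s=1.5); print(n,d[n]["fx"],-np.array(d[n]["R"]).T@np.array(d[n]["t"]), np.array(d[n]["R"])[2])
print(read_state())
E
```

```text
pics
top 352.8754673373687 [ 5.20796057e+02 -8.53968917e-01  1.40377913e+03] [ 0.0665238  -0.02120043 -0.99755959]
side 395.82584928520816 [ 318.77321081 -780.29916349  979.50423962] [ 0.21935391  0.63239924 -0.74293678]
{'clock': 0.1, 'joints': array([ 1.56959990e+00,  3.85494907e-01,  6.77183797e-03, -4.08268492e-04,
       -1.19403720e+00, -2.58581221e-01]), 'joint_vel': array([ 0.00316364, -0.00127834,  0.00302481,  0.00075233,  0.00150899,
       -0.00143942]), 'joint_efforts': array([-8.46679177e-05, -3.93321025e+01,  1.88927847e+01,  4.19783100e+00,
       -2.60120098e-03,  1.87487913e-06]), 'position': array([160.3957471 , 603.45346142, 195.22948273]), 'ee_rot': array([ 9.91566049e-01, -1.29598493e-01, -6.21500294e-05,  9.98202102e-04]), 'contact_force': array([ 0.28058899, -0.0046901 ,  0.41244959]), 'wrist_torque': array([0.05335422, 0.02664374, 0.00736161]), 'grasp_force': 0.0, 'gripper_width': 85.23590188639459}
```

View pics/top0.png

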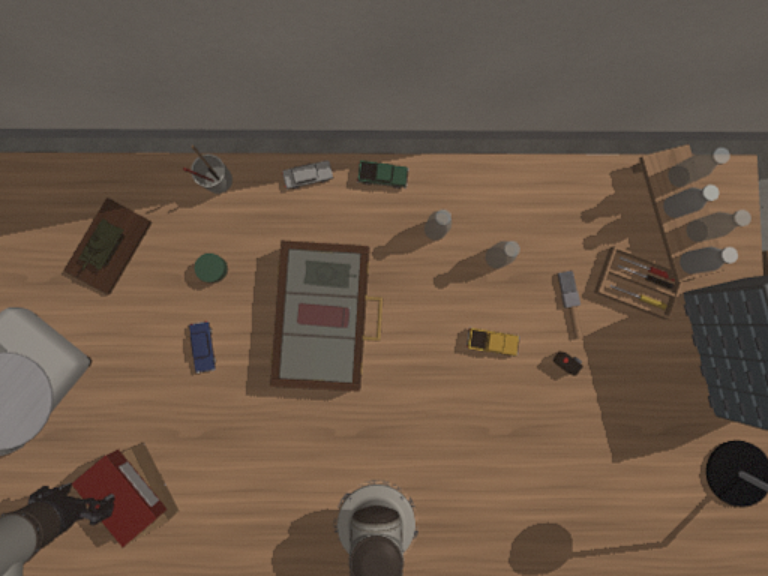

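View pics/side0.png

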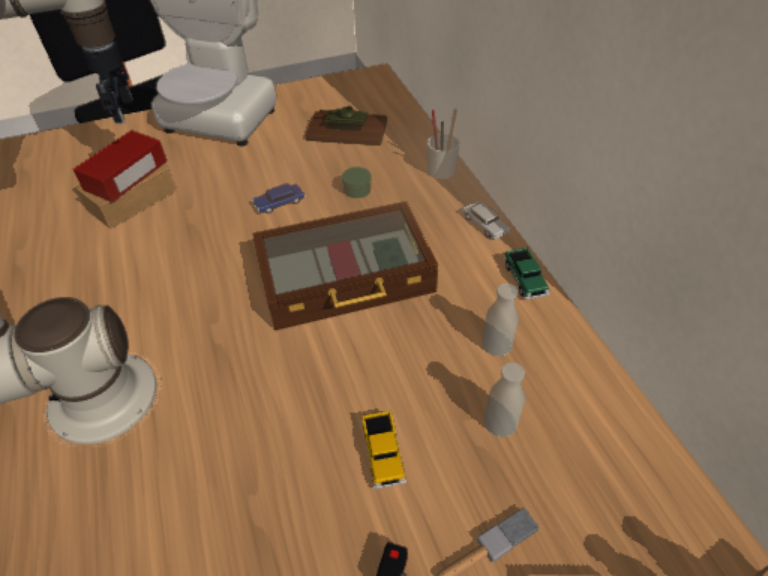

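The top view shows the case at about (320,315) with the pull on its right (world -y side). The empty bay is the one nearest the robot, around (318,358). The pickup is at (493,342) with its nose to the right and its dark bed to the left. Bottles stand at (440,225) and (503,255), well clear.

```bash
cat > m.py <<'E'
from h import *
import pickle
d=pickle.load(open("d0.pkl","rb"))
def rect(P,n):
    P=P[:,:2].astype(np.float32); r=cv2.minAreaRect(P); print(n,len(P),np.round(r[0],1),np.round(r[1],1),round(r[2],2)); return r
for n in d:
    im=d[n];W=pts(im);hsv=cv2.cvtColor(im["frame"],cv2.COLOR_RGB2HSV);X,Y,Z=W[...,0],W[...,1],W[...,2]
    m=(X>250)&(X<800)&(Y>-50)&(Y<500)&(Z>80)&(Z<95)
    m=m.astype(np.uint8);k,l,s,c=cv2.connectedComponentsWithStats(m);i=1+np.argmax(s[1:,4]); 
    print("lidz",np.nanmedian(Z[l==i])); rect(W[l==i],n+" lid")
    yel=(hsv[...,0]>18)&(hsv[...,0]<34)&(hsv[...,1]>150)&(hsv[...,2]>60)
    m=(X>250)&(X<700)&(Y<-100)&(Y>-450)&(Z>6)&(Z<60)
    m=m.astype(np.uint8);k,l,s,c=cv2.connectedComponentsWithStats(m)
    for i in range(1,k):
        if s[i,4]>60: P=W[l==i];rect(P,n+" obj yel=%.2f z=%.0f"%(yel[l==i].mean(),np.nanmax(P[:,2])))
    m=yel&(Y>-150)&(Y<100)&(X>300)&(X<700)&(Z>50); rect(W[m],n+" pull"); print(np.nanmedian(W[m],0))
E
python3 m.py
```

```text
lidz 83.74116129466297
top lid 4420 [533.8 118.4] [263.1 362.5] 86.39
top obj yel=0.59 z=55 479 [ 464.6 -303.8] [133.1  54.7] 80.44
top pull 0 [0. 0.] [0. 0.] 0.0
[nan nan nan]
lidz 82.78181769462333
side lid 4139 [533.9 116.1] [268.7 361.7] 86.05
side obj yel=0.00 z=60 225 [ 673.2 -336.9] [22.7 58.6] 36.08
side obj yel=0.72 z=54 1044 [ 465.2 -307.3] [132.8  55.2] 80.41
side pull 217 [526.2   5.3] [ 46.6 278.7] 86.2
[519.67226865   2.62110504  80.98784718]
  return np.nanmean(a, axis, out=out, keepdims=keepdims)
```

Case centre is about (535,139) with its x axis at 86.2°, so the pull is near (525.5,-9) and bay_3 near (427.5,146). The pickup is at (465,-305.5) with its long axis at 80.4°. The measured sizes agree with those given, so I'm moving above the pull.

```bash
python3 -m jog '[[[0,0,0.5],[0,0,0],0.25],[[0,0,0.5],[0,0,0.0925],0.25],[[0,0,0.5],[0,0,0.0925],0.25]]' | tail -c 700
for i in 1; do :; done
python3 -m jog '[[[0.52,-0.88,0],[0,0,0],0.25],[[0.52,-0.88,0],[0,0,0],0.25],[[0.52,-0.88,0],[0,0,0],0.25]]'
python3 -m jog '[[[0.52,-0.88,0],[0,0,0],0.25],[[0.52,-0.88,0],[0,0,0],0.25],[[0.52,-0.88,0],[0,0,0],0.25]]' >/dev/null
python3 -m jog '[[[0.52,-0.88,0],[0,0,0],0.25],[[0.52,-0.88,0],[0,0,0],0.25],[[0.52,-0.88,0],[0,0,0],0.25]]' >/dev/null
python3 -m jog '[[[0.52,-0.88,0],[0,0,0],0.25],[[0.52,-0.88,0],[0,0,0],0.25],[[0.52,-0.88,0],[0,0,0],0.25]]' >/dev/null
python3 -m jog '[[[0.52,-0.88,0],[0,0,0],0.25],[[0.52,-0.88,0],[0,0,0],0.25],[[0.52,-0.88,0],[0,0,0],0.25]]' >/dev/null
python3 -m jog '[[[0.52,-0.88,0],[0,0,0],0.25],[[0.52,-0.88,0],[0,0,0],0.25],[[0.52,-0.88,0],[0,0,0],0.25]]' >/dev/null
python3 -m jog '[[[0.53,-0.85,-0.9],[0,0,0],0.25],[[0.53,-0.85,-0.9],[0,0,0],0.25],[[0.53,-0.85,-0.9],[0,0,0],0.25],[[0.53,-0.85,-0.9],[0,0,0],0.25],[[0.53,-0.85,-0.9],[0,0,0],0.25]]'
python3 - <<'E'
from h import *
s=read_state();print(s)
im=get_image("side");save("side1",im,(150,130,350,280),4)
E
```

```text
clock: 0.4
position: [160.5, 604.5, 247.5]
ee_rot: [1.0, -0.031, -0.0, -0.001]
contact_force: [-0.1, -0.3, -1.2]
gripper_width: 43.9
grasp_force: 0.0
clock: 0.7
position: [214.1, 511.5, 246.3]
ee_rot: [0.999, -0.035, -0.0, 0.001]
contact_force: [-0.2, 1.9, 0.7]
gripper_width: 32.4
grasp_force: 0.0
clock: 2.7
position: [525.8, -8.0, 155.6]
ee_rot: [0.999, -0.033, -0.001, 0.0]
contact_force: [-0.3, 0.4, 0.6]
gripper_width: 31.6
grasp_force: 0.0
{'clock': 2.7, 'joints': array([ 2.93629819e-01,  2.52392403e-01, -2.94139159e-01,  7.53213206e-05,
       -1.02564223e+00,  1.21156365e+00]), 'joint_vel': array([ 0.01807783, -0.03754147,  0.01892184,  0.00356291, -0.00093517,
        0.00240529]), 'joint_efforts': array([-6.26744013e-01, -2.94438118e+01,  1.67321330e+01,  3.71899031e+00,
       -1.10928254e-02,  5.79370026e-03]), 'position': array([525.78781278,  -7.98517859, 155.59238499]), 'ee_rot': array([ 9.99462485e-01, -3.27759992e-02, -6.42039098e-04,  2.51340100e-04]), 'contact_force': array([-0.3119535 ,  0.38144753,  0.61943155]), 'wrist_torque': array([ 0.01259447, -0.01748849,  0.00729113]), 'grasp_force': 0.0, 'gripper_width': 31.599337570959438}
```

View pics/side1.png

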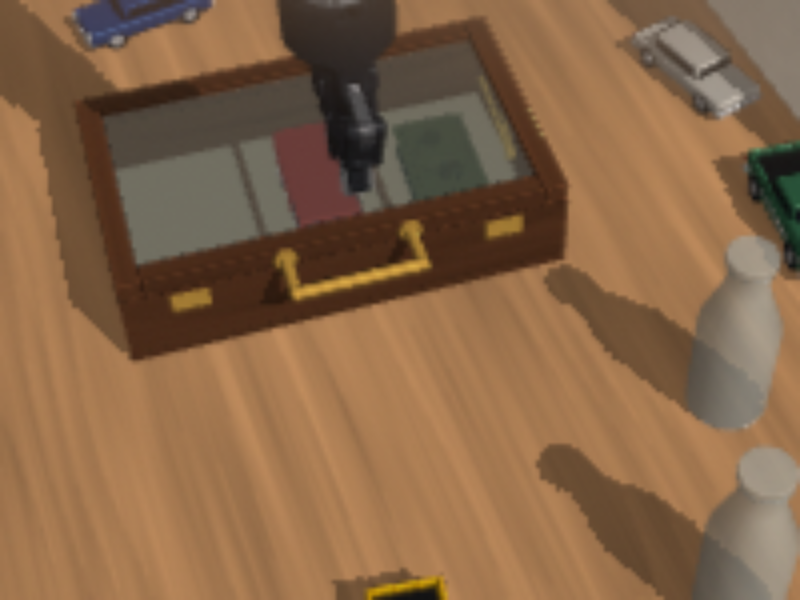

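The bar's ends are at crop pixels (297,292) and (428,263), with the fingers above it. I'll intersect those rays with z=79 and check against the top view's bar.

```bash
python3 - <<'E'
from h import *
import pickle
d=pickle.load(open("d0.pkl","rb"))
def ray(im,u,v,z):
    R=np.array(im["R"]);t=np.array(im["t"]);c=-R.T@t;r=R.T@np.array([(u-im["cx"])/im["fx"],(v-im["cy"])/im["fy"],1]);return c+r*(z-c[2])/r[2]
for p in[(297,292),(428,263),(362,278)]: print(ray(d["side"],150+p[0]/4-.5,130+p[1]/4-.5,79).round(1))
im=d["top"];hsv=cv2.cvtColor(im["frame"],cv2.COLOR_RGB2HSV)
sub=im["frame"][190:235,235:260].astype(int); g=sub[...,0]-sub[...,2]
hs=hsv[190:235,235:260]
for r in range(0,45,3): print(190+r,g[r].tolist())
for u in (252,253): print(ray(im,u,212,79).round(1),ray(im,u,200,79).round(1),ray(im,u,226,79).round(1))
E
```

```text
[476.3  -5.7  79. ]
[578.5 -14.1  79. ]
[526.5 -10.2  79. ]
190 [12, 13, 12, 10, 29, 31, 31, 30, 27, 34, 54, 52, 52, 53, 52, 53, 52, 52, 54, 53, 54, 51, 52, 52, 52]
193 [13, 12, 10, 11, 35, 30, 34, 30, 28, 40, 55, 55, 53, 53, 55, 53, 53, 52, 52, 52, 51, 50, 52, 53, 53]
196 [15, 13, 11, 15, 30, 32, 30, 29, 33, 50, 54, 55, 51, 52, 54, 53, 54, 55, 55, 54, 54, 54, 54, 55, 55]
199 [11, 10, 12, 19, 33, 33, 30, 30, 43, 64, 58, 61, 62, 62, 66, 65, 65, 67, 71, 76, 52, 54, 53, 53, 55]
202 [12, 13, 10, 25, 32, 31, 28, 30, 30, 51, 58, 56, 54, 53, 56, 55, 51, 49, 66, 74, 50, 53, 53, 53, 54]
205 [12, 9, 9, 28, 33, 30, 30, 27, 37, 61, 56, 55, 56, 55, 57, 56, 51, 49, 72, 73, 53, 56, 56, 56, 55]
208 [9, 9, 11, 37, 34, 33, 30, 27, 41, 62, 58, 58, 59, 59, 58, 61, 51, 50, 74, 69, 56, 57, 58, 59, 57]
211 [11, 10, 11, 36, 34, 31, 27, 25, 33, 61, 55, 56, 55, 56, 56, 57, 53, 54, 73, 61, 53, 58, 55, 56, 57]
214 [12, 9, 17, 37, 27, 32, 30, 32, 45, 59, 56, 56, 54, 54, 57, 50, 40, 59, 75, 57, 55, 55, 57, 56, 57]
217 [9, 12, 21, 28, 30, 26, 28, 34, 51, 61, 59, 57, 59, 58, 58, 54, 50, 62, 74, 57, 59, 58, 59, 57, 58]
220 [10, 9, 27, 31, 28, 30, 23, 34, 54, 59, 57, 56, 57, 58, 59, 52, 48, 70, 70, 47, 57, 56, 55, 58, 58]
223 [10, 11, 35, 27, 31, 27, 28, 45, 53, 50, 50, 49, 48, 52, 54, 49, 45, 74, 73, 53, 54, 51, 54, 52, 54]
226 [10, 15, 34, 30, 29, 30, 27, 52, 59, 57, 55, 58, 60, 65, 63, 63, 65, 65, 63, 56, 58, 56, 57, 58, 56]
229 [10, 16, 32, 29, 30, 28, 31, 48, 62, 62, 59, 62, 61, 60, 61, 57, 57, 59, 59, 58, 58, 58, 59, 57, 59]
232 [11, 19, 33, 28, 30, 27, 31, 50, 59, 58, 57, 55, 57, 57, 57, 57, 56, 56, 56, 58, 55, 55, 56, 56, 56]
[527.3  -5.3  79. ] [572.3  -5.5  79. ] [475.1  -5.2  79. ]
[527.3  -9.1  79. ] [572.2  -9.3  79. ] [475.1  -8.9  79. ]
```

Bar centre measured at (527,-9), which matches. Lowering and gripping.

```bash
python3 -m jog '[[[0,-0.01,-0.3],[0,0,0],0.25],[[0,-0.01,-0.6],[0,0,0],0.25],[[0,-0.01,-0.8],[0,0,0],0.25],[[0,-0.01,-0.97],[0,0,0],0.25],[[0,-0.01,-0.97],[0,0,0],0.25],[[0,-0.01,-0.97],[0,0,0],0.25]]'
python3 -m jog '[[[0,0,0],[0,0,0],1],[[0,0,0],[0,0,0],1],[[0,0,0],[0,0,0],1],[[0,0,0],[0,0,0],1],[[0,0,0],[0,0,0],1],[[0,0,0],[0,0,0],1]]'
```

```text
clock: 3.35
position: [526.5, -8.7, 60.6]
ee_rot: [0.999, -0.032, 0.001, -0.0]
contact_force: [-0.5, -0.1, 0.7]
gripper_width: 31.9
grasp_force: 0.0
clock: 3.95
position: [525.5, -10.1, 59.2]
ee_rot: [0.999, -0.033, -0.0, 0.0]
contact_force: [0.3, -0.6, -1.2]
gripper_width: -0.0
grasp_force: 0.0
```

```bash
python3 - <<'E'
from h import *
im=get_image("side");a=im["frame"][150:250,180:300];im2=get_image("top");b=im2["frame"][170:270,170:290]
f=cv2.resize(np.hstack([a,b])[:,:,::-1],(800,333),interpolation=cv2.INTER_CUBIC);cv2.imwrite("pics/c2.png",f)
E
```

```text
(no output)
```

View pics/c2.png

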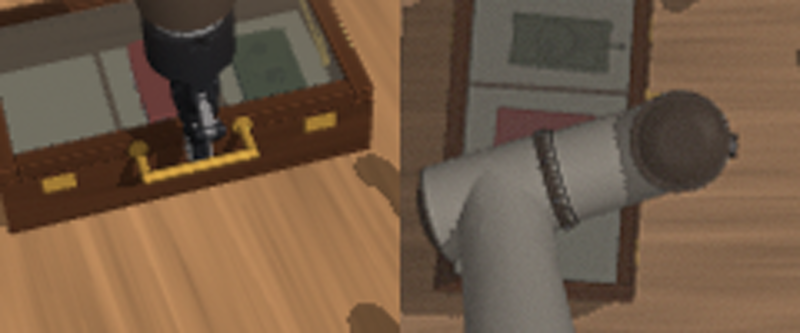

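```bash
python3 - <<'E'
from h import *
im=get_image("side");W=pts(im)
def proj(p): q=np.array(im["R"])@np.array(p)+im["t"];return (im["fx"]*q[0]/q[2]+im["cx"],im["fy"]*q[1]/q[2]+im["cy"])
for z in(60,79,100):
    u,v=proj([526,-10,z]);print(z,round(u,1),round(v,1),"crop",round((u-180)*3.33),round((v-150)*3.33))
for v in range(190,206): print(v,im["frame"][v,236:244].tolist()[::3],W[v,240].round(0))
E
```

```text
60 240.1 203.1 crop 200 177
79 239.8 199.0 crop 199 163
100 239.4 194.4 crop 198 148
190 [[16, 16, 17], [45, 46, 47], [90, 87, 89]] [512. -72. 187.]
191 [[60, 58, 58], [28, 29, 31], [51, 49, 51]] [513. -69. 180.]
192 [[46, 46, 46], [18, 19, 20], [56, 55, 56]] [514. -64. 171.]
193 [[73, 71, 71], [22, 22, 24], [62, 58, 58]] [524. -25. 122.]
194 [[90, 89, 89], [29, 30, 32], [53, 51, 51]] [524. -23. 116.]
195 [[66, 65, 65], [30, 30, 33], [52, 50, 49]] [524. -25. 114.]
196 [[93, 81, 74], [29, 30, 33], [49, 47, 46]] [524. -22. 106.]
197 [[85, 72, 64], [29, 29, 30], [98, 77, 40]] [523. -25. 105.]
198 [[74, 51, 33], [151, 120, 66], [193, 147, 62]] [527.  -9.  81.]
199 [[176, 133, 56], [210, 161, 70], [208, 160, 68]] [525. -14.  84.]
200 [[222, 173, 74], [192, 146, 62], [141, 104, 46]] [525. -15.  80.]
201 [[188, 143, 60], [103, 74, 33], [82, 52, 28]] [536.  26.  27.]
202 [[93, 63, 30], [74, 45, 26], [71, 42, 24]] [536.  29.  19.]
203 [[72, 42, 25], [71, 41, 24], [70, 41, 24]] [536.  29.  14.]
204 [[70, 41, 23], [70, 41, 24], [61, 36, 21]] [536.  29.   9.]
205 [[71, 42, 24], [70, 41, 25], [67, 39, 22]] [534.  24.  10.]
```

```bash
python3 - <<'E'
from h import *
import pickle
d=pickle.load(open("d0.pkl","rb"))
im=get_image("side");c=(215,165,265,215)
f=[x["frame"][c[1]:c[3],c[0]:c[2]][:,:,::-1] for x in(d["side"],im)]
cv2.imwrite("pics/z3.png",cv2.resize(np.clip(np.hstack(f)*1.6,0,255).astype(np.uint8),(800,400),interpolation=cv2.INTER_NEAREST))
E
```

```text
(no output)
```

View pics/z3.png

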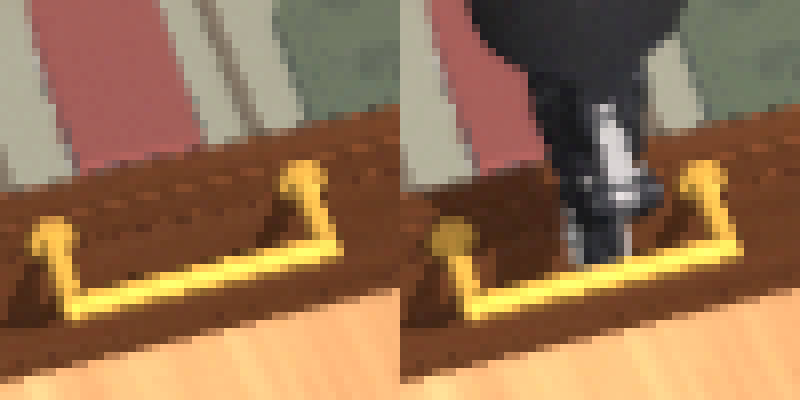

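```bash
cat > g.py <<'E'
from h import *
import pickle,sys
def tip(im,p):
    W=pts(im);f=im["frame"].astype(int);dark=(f.max(-1)-f.min(-1)<25)
    m=dark&(abs(W[...,0]-p[0])<45)&(abs(W[...,1]-p[1])<60)&(W[...,2]>p[2]-30)&(W[...,2]<p[2]+90)
    P=W[m];P=P[np.argsort(P[:,2])];print(len(P),"lowest",P[:12:2].round(0).tolist())
    for z in range(int(p[2])-20,int(p[2])+90,15):
        Q=P[(P[:,2]>=z)&(P[:,2]<z+15)]
        if len(Q):print(z,len(Q),"x",Q[:,0].min().round(),Q[:,0].max().round(),"y",Q[:,1].min().round(),Q[:,1].max().round())
if __name__=="__main__":
    tip(pickle.load(open("d0.pkl","rb"))["side"],[160,604,196])
    s=read_state();tip(get_image("side"),s["position"])
E
python3 g.py
```

```text
131 lowest [[168.0, 651.0, 244.0], [149.0, 560.0, 244.0], [179.0, 641.0, 247.0], [143.0, 556.0, 248.0], [162.0, 646.0, 248.0], [156.0, 549.0, 248.0]]
236 18 x 140.0 183.0 y 549.0 651.0
251 52 x 139.0 183.0 y 545.0 651.0
266 55 x 137.0 183.0 y 544.0 651.0
281 6 x 151.0 180.0 y 544.0 647.0
60 lowest [[524.0, 27.0, 50.0], [522.0, 28.0, 64.0], [504.0, 50.0, 86.0], [491.0, 47.0, 89.0], [554.0, 30.0, 91.0], [516.0, -15.0, 97.0]]
39 1 x 524.0 524.0 y 27.0 27.0
54 3 x 522.0 551.0 y 27.0 28.0
84 7 x 481.0 554.0 y -17.0 50.0
99 25 x 514.0 535.0 y -27.0 -6.0
114 12 x 514.0 535.0 y -27.0 -7.0
129 4 x 511.0 513.0 y -25.0 -19.0
144 8 x 510.0 525.0 y -44.0 -16.0
```

Depth shows the shut fingertips at z≈97 (nominal 60), and about the same excess at the start pose (244 against 209). So the real tips are about 36 mm higher than reported, and the fingers closed just above the bar. Reopening, lowering 36 mm and gripping.

```bash
python3 -m jog '[[[0,0,0.1],[0,0,0],0.25],[[0,0,0.1],[0,0,0],0.25],[[0,0,0.1],[0,0,0],0.25],[[0,0,0.1],[0,0,0],0.25],[[0,0,-0.05],[0,0,0],0.25],[[0,0,-0.2],[0,0,0],0.25],[[0,0,-0.2],[0,0,0],0.25]]'
python3 -m jog '[[[0,0,-0.08],[0,0,0],0.25],[[0,0,-0.16],[0,0,0],0.25],[[0,0,-0.16],[0,0,0],0.25]]'
python3 -m jog '[[[0,0,0],[0,0,0],1],[[0,0,0],[0,0,0],1],[[0,0,0],[0,0,0],1],[[0,0,0],[0,0,0],1],[[0,0,0],[0,0,0],1],[[0,0,0],[0,0,0],1]]'
```

```text
clock: 4.9
position: [523.7, -10.4, 37.3]
ee_rot: [0.999, -0.033, -0.002, 0.001]
contact_force: [-0.2, 0.1, 1.1]
gripper_width: 31.9
grasp_force: 0.0
clock: 5.2
position: [524.8, -10.2, 22.3]
ee_rot: [0.999, -0.033, -0.001, 0.0]
contact_force: [-0.1, 0.9, 0.2]
gripper_width: 31.7
grasp_force: 0.0
clock: 5.8
position: [525.9, -9.4, 23.6]
ee_rot: [0.999, -0.033, 0.0, -0.0]
contact_force: [-1.1, 5.3, 2.8]
gripper_width: 7.8
grasp_force: 58.5
```

Gripped (7.8 mm opening, 58 N). Now the arc waypoints.

```bash
python3 - <<'E'
import numpy as np
def p(t):
    f=t+np.arctan2(9,258);d=258-258.2*np.cos(f);return np.array([.068*d,.998*d,258.2*np.sin(f)-9])/100
b=0
for k in range(1,21):
    t=.0893*k
    print(round(t,3),(p(t)-p(b)).round(3).tolist())
    if k in(4,8,12,16): b=t;print('--')
E
```

```text
0.089 [0.001, 0.018, 0.23]
0.179 [0.004, 0.057, 0.457]
0.268 [0.008, 0.116, 0.68]
0.357 [0.013, 0.194, 0.897]
--
0.447 [0.007, 0.097, 0.209]
0.536 [0.014, 0.213, 0.408]
0.625 [0.024, 0.346, 0.596]
0.714 [0.034, 0.495, 0.772]
--
0.804 [0.011, 0.164, 0.162]
0.893 [0.023, 0.342, 0.308]
0.982 [0.036, 0.532, 0.438]
1.072 [0.05, 0.733, 0.55]
--
1.161 [0.014, 0.21, 0.094]
1.25 [0.029, 0.428, 0.169]
1.34 [0.044, 0.651, 0.224]
1.429 [0.06, 0.878, 0.259]
--
1.518 [0.016, 0.23, 0.014]
1.607 [0.031, 0.46, 0.008]
1.697 [0.047, 0.688, -0.018]
1.786 [0.062, 0.913, -0.066]
```

```bash
python3 -m jog '[[[0,0.01,0.12],[0,0,0],1],[[0,0.02,0.23],[0,0,0],1],[[0,0.06,0.46],[0,0,0],1],[[0.01,0.12,0.68],[0,0,0],1],[[0.01,0.19,0.9],[0,0,0],1],[[0.01,0.19,0.9],[0,0,0],1]]'
python3 -m jog '[[[0.01,0.1,0.21],[0,0,0],1],[[0.01,0.21,0.41],[0,0,0],1],[[0.02,0.35,0.6],[0,0,0],1],[[0.03,0.5,0.77],[0,0,0],1],[[0.03,0.5,0.77],[0,0,0],1]]'
```

```text
clock: 6.4
position: [527.3, 10.6, 116.1]
ee_rot: [0.999, -0.033, 0.002, -0.001]
contact_force: [1.9, 3.5, -4.7]
gripper_width: 8.1
grasp_force: 58.6
clock: 6.9
position: [530.4, 59.2, 193.3]
ee_rot: [0.999, -0.032, 0.002, 0.0]
contact_force: [3.4, -3.9, 0.6]
gripper_width: 7.7
grasp_force: 59.3
```

Low forces, and the arc is tracking well. Continuing.

```bash
python3 -m jog '[[[0.01,0.16,0.16],[0,0,0],1],[[0.02,0.34,0.31],[0,0,0],1],[[0.04,0.53,0.44],[0,0,0],1],[[0.05,0.73,0.55],[0,0,0],1],[[0.05,0.73,0.55],[0,0,0],1]]'
python3 -m jog '[[[0.01,0.21,0.09],[0,0,0],1],[[0.03,0.43,0.17],[0,0,0],1],[[0.04,0.65,0.22],[0,0,0],1],[[0.06,0.88,0.26],[0,0,0],1],[[0.06,0.88,0.26],[0,0,0],1]]'
python3 -m jog '[[[0.02,0.23,0.01],[0,0,0],1],[[0.03,0.46,0.01],[0,0,0],1],[[0.05,0.69,-0.02],[0,0,0],1],[[0.06,0.8,-0.04],[0,0,0],1],[[0.06,0.8,-0.04],[0,0,0],1],[[0.06,0.8,-0.04],[0,0,0],1]]'
```

```text
clock: 7.4
position: [535.0, 130.3, 248.8]
ee_rot: [0.999, -0.032, 0.001, 0.002]
contact_force: [0.4, -5.7, 7.8]
gripper_width: 7.9
grasp_force: 59.3
clock: 7.9
position: [540.8, 219.5, 275.0]
ee_rot: [0.999, -0.032, 0.001, 0.001]
contact_force: [-3.2, -2.6, 10.2]
gripper_width: 7.8
grasp_force: 62.0
clock: 8.5
position: [546.0, 300.7, 269.5]
ee_rot: [0.999, -0.032, 0.001, -0.001]
contact_force: [-4.8, 2.2, 8.1]
gripper_width: 7.7
grasp_force: 64.3
```

```bash
python3 -m jog '[[[0,0.05,0],[0,0,0],0],[[0,0.12,-0.02],[0,0,0],0],[[0,0.12,-0.02],[0,0,0],0],[[0,0.12,-0.02],[0,0,0],0],[[0,0.12,-0.02],[0,0,0],0],[[0,0.12,-0.02],[0,0,0],0],[[0,0.12,-0.02],[0,0,0],0]]'
python3 -m jog '[[[0,0,0.2],[0,0,0],0],[[0,0,0.5],[0,0,0],0],[[0,0,0.9],[0,0,0],0],[[0,0,0.9],[0,0,0],0],[[0,0,0.9],[0,0,0],0]]'
python3 - <<'E'
from h import *
im=get_image("side");save("side4",im,s=1.5)
E
```

```text
clock: 9.2
position: [546.6, 311.8, 265.2]
ee_rot: [0.999, -0.033, -0.0, 0.0]
contact_force: [0.0, -0.4, 0.0]
gripper_width: 42.6
grasp_force: 0.0
clock: 9.7
position: [546.7, 312.2, 356.4]
ee_rot: [0.999, -0.033, 0.001, -0.001]
contact_force: [-0.2, 0.3, -0.9]
gripper_width: 42.7
grasp_force: 0.0
```

View pics/side4.png

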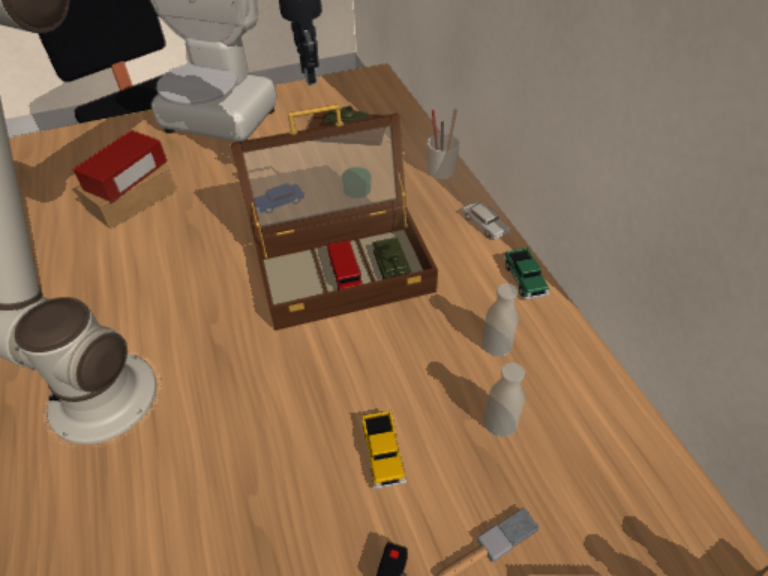

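The lid leans back open and the gripper is clear. The empty bay is now visible at (295,275), and the other models are undisturbed. Moving over the pickup.

```bash
for j in 1; do
python3 -m jog '[[[-0.11,-0.88,0],[0,0,-0.114],-1],[[-0.11,-0.88,0],[0,0,-0.114],-1],[[-0.11,-0.88,0],[0,0,-0.114],-1]]'
python3 -m jog '[[[-0.11,-0.88,0],[0,0,-0.114],-1],[[-0.11,-0.88,0],[0,0,-0.114],-1],[[-0.11,-0.88,0],[0,0,-0.114],-1]]'
python3 -m jog '[[[-0.12,-0.88,-0.3],[0,0,-0.114],-1],[[-0.12,-0.88,-0.3],[0,0,-0.114],-1],[[-0.12,-0.88,-0.3],[0,0,-0.114],-1]]'
python3 -m jog '[[[-0.12,-0.88,-0.5],[0,0,-0.114],-1],[[-0.12,-0.88,-0.5],[0,0,-0.114],-1],[[-0.12,-0.88,-0.5],[0,0,-0.114],-1]]'
python3 -m jog '[[[-0.12,-0.88,-0.6],[0,0,-0.114],-1],[[-0.12,-0.88,-0.6],[0,0,-0.114],-1],[[-0.12,-0.88,-0.6],[0,0,-0.114],-1]]'
python3 -m jog '[[[-0.12,-0.88,-0.6],[0,0,-0.114],-1],[[-0.12,-0.88,-0.6],[0,0,-0.114],-1],[[-0.12,-0.88,-0.6],[0,0,-0.114],-1]]'
python3 -m jog '[[[-0.12,-0.88,-0.6],[0,0,-0.114],-1],[[-0.12,-0.88,-0.6],[0,0,-0.114],-1],[[-0.12,-0.88,-0.6],[0,0,-0.114],-1],[[-0.12,-0.88,-0.6],[0,0,-0.114],-1]]'
done | tail -6
cat > q.py <<'E'
from h import *
from scipy.spatial.transform import Rotation as Ro
def st():
    s=read_state();y=Ro.from_quat(s["ee_rot"]).as_matrix()[:,1];print(s["position"].round(1),"ydeg",np.degrees(np.arctan2(y[1],y[0])).round(2),"j",s["joints"].round(2));return s
E
python3 - <<'E'
from q import *; from g import tip
s=st();tip(get_image("side"),s["position"])
im=get_image("top");W=pts(im)   # bay: strips and walls
X,Y,Z=W[...,0],W[...,1],W[...,2]
import pickle;pickle.dump(im,open("top5.pkl","wb"))
m=(X>320)&(X<740)&(Y>0)&(Y<235)&(Z>55)&(Z<85)
r=cv2.minAreaRect(W[m][:,:2].astype(np.float32));print("rim",m.sum(),r,np.median(Z[m]))
m=(X>385)&(X<470)&(Y>80)&(Y<200);print("floor z",np.nanmedian(Z[m]))
print("bench z",np.nanmedian(Z[(X>350)&(X<450)&(Y>-150)&(Y<-50)]))
E
```

```text
clock: 11.95
position: [464.9, -304.1, 94.3]
ee_rot: [-0.646, 0.763, 0.001, -0.001]
contact_force: [-0.1, -0.3, -0.2]
gripper_width: 85.4
grasp_force: 0.0
[ 464.9 -304.1   94.3] ydeg 170.51 j [-0.29  0.36 -0.3   0.   -0.9   0.12]
28 lowest [[508.0, -305.0, 145.0], [508.0, -324.0, 151.0], [506.0, -318.0, 152.0], [507.0, -307.0, 157.0], [506.0, -324.0, 158.0], [506.0, -323.0, 160.0]]
134 1 x 508.0 508.0 y -305.0 -305.0
149 15 x 505.0 509.0 y -325.0 -306.0
164 10 x 505.0 509.0 y -324.0 -317.0
179 2 x 505.0 506.0 y -323.0 -318.0
rim 787 ((535.1683959960938, 135.65452575683594), (216.51333618164062, 363.02679443359375), 86.50243377685547) 68.50464196359668
floor z 8.035183012365415
bench z 555.704443805753
```

Rim centre is about (535,137.5) with axis 86.4°, and the floor reads z=8. The gripper is aligned over the pickup. Descending to reported z≈-37, using the known 36 mm offset.

```bash
python3 -m jog '[[[0,-0.01,-0.4],[0,0,0],-1],[[0,-0.01,-0.8],[0,0,0],-1],[[0,-0.01,-0.8],[0,0,0],-1]]' | head -2
python3 -m jog '[[[0,0,-0.2],[0,0,0],-1],[[0,0,-0.4],[0,0,0],-1],[[0,0,-0.5],[0,0,0],-1],[[0,0,-0.5],[0,0,0],-1]]'
python3 -m jog '[[[0,0,0],[0,0,0],-0.3],[[0,0,0],[0,0,0],-0.3],[[0,0,0],[0,0,0],0],[[0,0,0],[0,0,0],1],[[0,0,0],[0,0,0],1],[[0,0,0],[0,0,0],1],[[0,0,0],[0,0,0],1]]'
```

```text
clock: 12.35
position: [462.0, -302.2, 12.1]
clock: 12.75
position: [465.3, -304.5, -34.1]
ee_rot: [-0.646, 0.763, -0.0, 0.0]
contact_force: [-0.8, -0.2, 1.4]
gripper_width: 85.7
grasp_force: 0.0
clock: 13.45
position: [465.7, -305.4, -33.0]
ee_rot: [-0.646, 0.763, -0.001, 0.001]
contact_force: [-0.1, 1.3, 5.3]
gripper_width: 53.1
grasp_force: 62.3
```

```bash
python3 -m jog '[[[0,0,0.2],[0,0,0],1],[[0,0,0.5],[0,0,0],1],[[0,0,1],[0,0,0],1],[[0,0,1],[0,0,0],1]]' 
python3 -m jog '[[[0,0.1,0.3],[0,0,0],1],[[-0.08,0.5,0.3],[0,0,0.01],1],[[-0.08,0.9,0.3],[0,0,0.01],1],[[-0.08,0.9,0.3],[0,0,0.01],1]]'
python3 -m jog '[[[-0.03,0.4,0],[0,0,0.01],1],[[-0.08,0.8,0],[0,0,0.01],1],[[-0.08,0.9,0],[0,0,0.01],1],[[-0.08,0.9,0],[0,0,0.01],1]]' | grep width
python3 -m jog '[[[-0.03,0.4,0],[0,0,0.01],1],[[-0.08,0.8,0],[0,0,0.01],1],[[-0.08,0.9,0],[0,0,0.01],1],[[-0.08,0.9,0],[0,0,0.01],1]]' | grep width
python3 -m jog '[[[-0.03,0.4,0],[0,0,0.01],1],[[-0.07,0.8,0],[0,0,0.01],1],[[-0.07,0.9,0],[0,0,0.01],1],[[-0.07,0.9,0],[0,0,0.01],1]]' | grep width
python3 -m jog '[[[-0.03,0.4,0],[0,0,0.01],1],[[-0.07,0.8,0],[0,0,0.01],1],[[-0.07,0.9,0],[0,0,0.01],1],[[-0.07,0.9,0],[0,0,0.01],1],[[-0.07,0.9,0],[0,0,0.01],1]]'
python3 - <<'E'
from q import *
st();im=get_image("side");save("side6",im,(130,90,330,240),4)
W=pts(im);h=cv2.cvtColor(im["frame"],cv2.COLOR_RGB2HSV)
m=(h[...,0]>18)&(h[...,0]<34)&(h[...,1]>150)&(h[...,2]>60)&(abs(W[...,0]-427)<60)&(abs(W[...,1]-144)<110)&(W[...,2]>95)
P=W[m];print(m.sum(),P.min(0),P.max(0),cv2.minAreaRect(P[:,:2].astype(np.float32)))
E
```

```text
clock: 13.85
position: [469.4, -307.2, 72.4]
ee_rot: [-0.646, 0.763, -0.007, 0.003]
contact_force: [1.5, -0.2, -1.1]
gripper_width: 52.5
grasp_force: 64.3
clock: 14.25
position: [455.3, -211.7, 95.3]
ee_rot: [-0.655, 0.756, 0.001, 0.0]
contact_force: [0.8, 0.4, -1.4]
gripper_width: 53.0
grasp_force: 64.1
gripper_width: 52.8
gripper_width: 52.8
gripper_width: 52.8
clock: 15.95
position: [426.4, 143.5, 94.8]
ee_rot: [-0.684, 0.729, 0.0, -0.001]
contact_force: [0.5, 0.5, -2.1]
gripper_width: 52.7
grasp_force: 64.2
[426.4 143.5  94.8] ydeg 176.36 j [ 0.69  0.2  -0.55 -0.   -0.83 -0.75]
369 [396.0218249   73.81462765 146.00554781] [453.24628759 179.0953079  199.00037542] ((424.5128479003906, 126.83586120605469), (104.49147033691406, 53.68381118774414), 86.55316925048828)
```

View pics/side6.png

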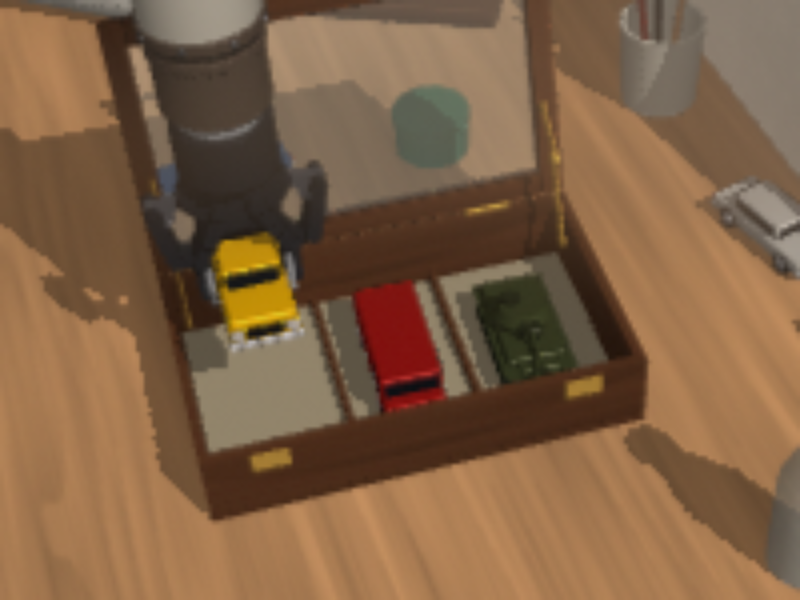

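Held level, square and nose forward over the empty bay. Lowering 121 mm, with a 1.5 mm shift in x.

```bash
python3 -m jog '[[[0.015,0,-0.3],[0,0,0],1],[[0.015,0,-0.6],[0,0,0],1],[[0.015,0,-0.9],[0,0,0],1],[[0.015,0,-1],[0,0,0],1],[[0.015,0,-1],[0,0,0],1]]'
python3 -m jog '[[[0,0,-0.1],[0,0,0],1],[[0,0,-0.17],[0,0,0],1],[[0,0,-0.21],[0,0,0],1],[[0,0,-0.21],[0,0,0],1],[[0,0,-0.21],[0,0,0],1]]'
```

```text
clock: 16.5
position: [427.4, 143.4, -5.8]
ee_rot: [-0.684, 0.729, 0.0, -0.002]
contact_force: [-0.5, 0.3, -1.3]
gripper_width: 52.4
grasp_force: 64.0
clock: 17.0
position: [428.3, 145.2, -25.0]
ee_rot: [-0.685, 0.729, -0.0, 0.0]
contact_force: [-1.0, -1.4, 5.1]
gripper_width: 52.9
grasp_force: 64.9
```

Contact made (force went from -1.3 to +5 N). Releasing with a partial opening and rising.

```bash
python3 -m jog '[[[0,0,0],[0,0,0],-0.5],[[0,0,0],[0,0,0],-0.5],[[0,0,0],[0,0,0],-0.5],[[0,0,0],[0,0,0],-0.5],[[0,0,0],[0,0,0],-0.5],[[0,0,0.1],[0,0,0],-0.5],[[0,0,0.4],[0,0,0],-0.5],[[0,0,0.9],[0,0,0],-0.5],[[0,0,1],[0,0,0],-0.5],[[0,0,1],[0,0,0],-0.5]]'
python3 -m jog '[[[0,0,0.4],[0,0,0],-0.5],[[0,0,0.9],[0,0,0],-0.5],[[0,0,0.9],[0,0,0],-0.5]]'
python3 -m jog '[[[0,-0.5,0.4],[0,0,0],-0.5],[[0,-1,0.9],[0,0,0],-0.5],[[0,-1,0.9],[0,0,0],-0.5],[[0,-1,0.9],[0,0,0],-0.5]]'
python3 - <<'E'
from q import *
st()
for n in("side","top"):
    im=get_image(n);W=pts(im);h=cv2.cvtColor(im["frame"],cv2.COLOR_RGB2HSV)
    if n=="side": save("side7",im,(130,90,330,240),4)
    m=(h[...,0]>18)&(h[...,0]<34)&(h[...,1]>150)&(h[...,2]>40)&(abs(W[...,0]-427)<50)&(abs(W[...,1]-144)<90)&(W[...,2]>14)&(W[...,2]<62)
    P=W[m];print(n,m.sum(),P.min(0),P.max(0)) if m.sum() else print(0)
    m=(abs(W[...,0]-427)<48)&(abs(W[...,1]-144)<80)&(W[...,2]>18)&(W[...,2]<65)
    P=W[m]
    if len(P)>10:print(n,m.sum(),P.min(0).round(),P.max(0).round(),cv2.minAreaRect(P[:,:2].astype(np.float32)))
E
```

```text
clock: 18.0
position: [428.0, 145.3, 75.7]
ee_rot: [-0.685, 0.729, 0.0, 0.001]
contact_force: [0.5, -0.7, 0.4]
gripper_width: 63.9
grasp_force: 0.0
clock: 18.3
position: [430.6, 146.5, 168.4]
ee_rot: [-0.685, 0.728, -0.001, 0.004]
contact_force: [0.5, 0.5, 0.1]
gripper_width: 63.8
grasp_force: 0.0
clock: 18.7
position: [428.4, 43.3, 255.5]
ee_rot: [-0.684, 0.73, -0.0, 0.001]
contact_force: [0.8, 0.0, 0.6]
gripper_width: 64.0
grasp_force: 0.0
[428.4  43.3 255.5] ydeg 176.28 j [ 0.48  0.   -0.33  0.   -1.24 -0.55]
side 411 [396.67165204  76.87357941  24.95827683] [456.92961106 209.1578055   61.19328285]
side 506 [397.  76.  25.] [458. 209.  61.] ((427.5221252441406, 142.51412963867188), (133.67051696777344, 55.05665969848633), 86.40216064453125)
top 185 [405.90021843  86.56121532  31.39942829] [456.16929857 209.72514675  61.87047011]
top 367 [402.  79.  21.] [459. 214.  63.] ((427.5529479980469, 146.72457885742188), (132.20697021484375, 54.60673141479492), 86.37608337402344)
```

View pics/side7.png

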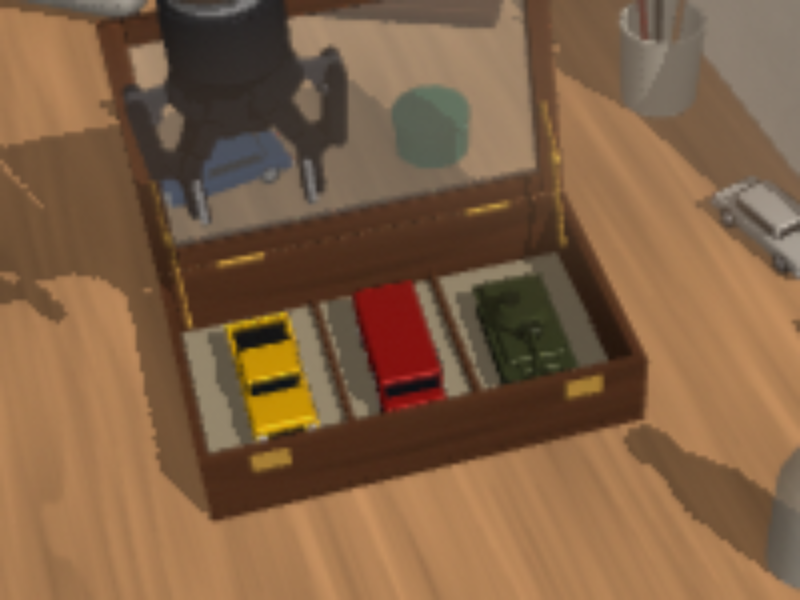

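The pickup stands at (427.5,144.6) with its axis at 86.4°, within a millimetre or two of the bay centre. Returning to the lid's pull and measuring it on the way.

```bash
python3 -m jog '[[[0,0,0.5],[0,0,0],0],[[0,0,1],[0,0,0.08],0],[[0,0,1],[0,0,0.16],0],[[0,0,1],[0,0,0.25],0],[[0,0,1],[0,0,0.25],0]]' | head -2
python3 -m jog '[[[0,0,0],[0,0,0.08],0],[[0,0,0],[0,0,0.16],0],[[0,0,0],[0,0,0.25],0],[[0,0,0],[0,0,0.25],0]]' >/dev/null
python3 -m jog '[[[0,0,0],[0,0,0.08],0],[[0,0,0],[0,0,0.16],0],[[0,0,0],[0,0,0.25],0],[[0,0,0],[0,0,0.25],0]]' >/dev/null
python3 - <<'E'
from q import *
st()
for n in("side","top"):
    im=get_image(n);W=pts(im);h=cv2.cvtColor(im["frame"],cv2.COLOR_RGB2HSV)
    m=(h[...,0]>15)&(h[...,0]<34)&(h[...,1]>110)&(h[...,2]>60)&(abs(W[...,0]-546)<70)&(abs(W[...,1]-314)<60)&(W[...,2]>290)&(W[...,2]<345)
    P=W[m];print(n,m.sum(),len(P) and (P.min(0).round(),P.max(0).round(),np.median(P,0).round(1)))
    if len(P): Q=P[P[:,2]>312];print(len(Q),np.median(Q,0),Q[:,0].min(),Q[:,0].max())
E
```

```text
clock: 19.3
position: [427.3, 45.9, 351.5]
[427.2  45.9 351.2] ydeg -93.22 j [ 0.49 -0.03 -0.13 -0.   -1.48  1.03]
side 166 (array([493., 299., 290.]), array([601., 322., 327.]), array([544.4, 310.5, 319.1]))
124 [546.04804717 310.71820905 321.04210144] 492.524954194068 601.0116452293476
top 145 (array([494., 303., 290.]), array([601., 323., 330.]), array([545.8, 314.3, 322.5]))
122 [545.78263538 314.67826792 322.94895047] 494.1561343212097 600.8467140987246
```

Bar measured at (547,315,320), as predicted.

```bash

python3 -m jog '[[[0.2,0.45,0],[0,0,0],0],[[0.4,0.9,0],[0,0,0],0],[[0.4,0.9,0],[0,0,0],0]]' >/dev/null
python3 -m jog '[[[0.2,0.45,0],[0,0,0],0],[[0.4,0.9,0],[0,0,0],0],[[0.4,0.9,0],[0,0,0],0]]' >/dev/null
python3 -m jog '[[[0.2,0.45,0],[0,0,0],0],[[0.4,0.89,0],[0,0,0],0],[[0.4,0.89,0],[0,0,0],0],[[0.4,0.89,0],[0,0,0],0]]'
python3 -m jog '[[[0,0,-0.3],[0,0,0],0],[[0,0,-0.6],[0,0,0],0],[[0,0,-0.8],[0,0,0],0],[[0,0,-0.87],[0,0,0],0],[[0,0,-0.87],[0,0,0],0]]'
```

```text
clock: 21.2
position: [547.6, 314.8, 351.2]
ee_rot: [1.0, -0.031, -0.002, 0.002]
contact_force: [-1.2, -0.9, -0.1]
gripper_width: 42.7
grasp_force: 0.0
clock: 21.7
position: [547.5, 312.9, 267.0]
ee_rot: [1.0, -0.031, -0.0, 0.001]
contact_force: [1.3, -1.3, 0.9]
gripper_width: 43.1
grasp_force: 0.0
```

```bash

python3 -m jog '[[[0,0.01,-0.02],[0,0,0],0.4],[[0,0.01,-0.02],[0,0,0],1],[[0,0.01,-0.02],[0,0,0],1],[[0,0.01,-0.02],[0,0,0],1],[[0,0.01,-0.02],[0,0,0],1],[[0,0.01,-0.02],[0,0,0],1],[[0,0.01,-0.02],[0,0,0],1]]'
python3 - <<'E'
import numpy as np
def p(t):
    f=t+np.arctan2(9,258);d=258-258.2*np.cos(f);return np.array([.066*d,.998*d,258.2*np.sin(f)-9])/100
b=1.79
for k in range(1,31):
    t=1.79*(1-k/30)
    print(round(t,3),(p(t)-p(b)).round(3).tolist())
    if k in(6,12,18,24): b=t;print('--')
E
```

```text
clock: 22.4
position: [548.4, 315.3, 266.7]
ee_rot: [1.0, -0.031, 0.001, -0.001]
contact_force: [-0.7, 0.7, 5.6]
gripper_width: 7.8
grasp_force: 58.9
1.73 [-0.01, -0.15, 0.034]
1.671 [-0.02, -0.302, 0.059]
1.611 [-0.03, -0.454, 0.076]
1.551 [-0.04, -0.608, 0.083]
1.492 [-0.05, -0.762, 0.08]
1.432 [-0.061, -0.915, 0.069]
--
1.372 [-0.01, -0.152, -0.021]
1.313 [-0.02, -0.303, -0.05]
1.253 [-0.03, -0.452, -0.089]
1.193 [-0.04, -0.598, -0.136]
1.134 [-0.049, -0.742, -0.192]
1.074 [-0.058, -0.881, -0.257]
--
1.014 [-0.009, -0.136, -0.073]
0.955 [-0.018, -0.266, -0.153]
0.895 [-0.026, -0.392, -0.242]
0.835 [-0.034, -0.513, -0.338]
0.776 [-0.041, -0.627, -0.44]
0.716 [-0.049, -0.735, -0.55]
--
0.656 [-0.007, -0.101, -0.116]
0.597 [-0.013, -0.196, -0.237]
0.537 [-0.019, -0.283, -0.364]
0.477 [-0.024, -0.362, -0.496]
0.418 [-0.029, -0.434, -0.633]
0.358 [-0.033, -0.497, -0.773]
--
0.298 [-0.004, -0.055, -0.144]
0.239 [-0.007, -0.101, -0.291]
0.179 [-0.009, -0.138, -0.44]
0.119 [-0.011, -0.166, -0.592]
0.06 [-0.012, -0.185, -0.745]
0.0 [-0.013, -0.195, -0.898]
```

```bash

python3 -m jog '[[[0,-0.07,0.01],[0,0,0],1],[[-0.01,-0.15,0.03],[0,0,0],1],[[-0.02,-0.3,0.06],[0,0,0],1],[[-0.03,-0.45,0.08],[0,0,0],1],[[-0.04,-0.61,0.08],[0,0,0],1],[[-0.05,-0.76,0.08],[0,0,0],1],[[-0.06,-0.92,0.07],[0,0,0],1],[[-0.06,-0.92,0.07],[0,0,0],1]]'
python3 -m jog '[[[-0.01,-0.15,-0.02],[0,0,0],1],[[-0.02,-0.3,-0.05],[0,0,0],1],[[-0.03,-0.45,-0.09],[0,0,0],1],[[-0.04,-0.6,-0.14],[0,0,0],1],[[-0.05,-0.74,-0.19],[0,0,0],1],[[-0.06,-0.88,-0.26],[0,0,0],1],[[-0.06,-0.88,-0.26],[0,0,0],1]]'
python3 -m jog '[[[-0.01,-0.14,-0.07],[0,0,0],1],[[-0.02,-0.27,-0.15],[0,0,0],1],[[-0.03,-0.39,-0.24],[0,0,0],1],[[-0.03,-0.51,-0.34],[0,0,0],1],[[-0.04,-0.63,-0.44],[0,0,0],1],[[-0.05,-0.74,-0.55],[0,0,0],1],[[-0.05,-0.74,-0.55],[0,0,0],1]]'
```

```text
clock: 23.2
position: [542.2, 220.5, 272.5]
ee_rot: [0.999, -0.032, 0.0, 0.001]
contact_force: [1.2, -0.4, 3.4]
gripper_width: 7.8
grasp_force: 63.1
clock: 23.9
position: [536.5, 133.0, 245.6]
ee_rot: [0.999, -0.032, 0.0, 0.0]
contact_force: [3.6, -0.6, 3.1]
gripper_width: 7.6
grasp_force: 64.7
clock: 24.6
position: [531.5, 59.2, 189.6]
ee_rot: [0.999, -0.032, 0.0, 0.0]
contact_force: [6.8, -1.2, 0.5]
gripper_width: 7.4
grasp_force: 65.3
```

```bash

python3 -m jog '[[[-0.01,-0.05,-0.06],[0,0,0],1],[[-0.01,-0.1,-0.12],[0,0,0],1],[[-0.02,-0.15,-0.18],[0,0,0],1],[[-0.02,-0.2,-0.24],[0,0,0],1],[[-0.03,-0.28,-0.36],[0,0,0],1],[[-0.03,-0.36,-0.5],[0,0,0],1],[[-0.04,-0.43,-0.63],[0,0,0],1],[[-0.04,-0.5,-0.77],[0,0,0],1],[[-0.04,-0.5,-0.77],[0,0,0],1],[[-0.04,-0.5,-0.77],[0,0,0],1]]'
python3 -m jog '[[[0,-0.03,-0.07],[0,0,0],1],[[0,-0.05,-0.14],[0,0,0],1],[[-0.01,-0.08,-0.22],[0,0,0],1],[[-0.01,-0.1,-0.29],[0,0,0],1],[[-0.01,-0.12,-0.37],[0,0,0],1],[[-0.01,-0.14,-0.44],[0,0,0],1],[[-0.01,-0.15,-0.52],[0,0,0],1],[[-0.01,-0.17,-0.6],[0,0,0],1],[[-0.01,-0.18,-0.68],[0,0,0],1],[[-0.01,-0.19,-0.75],[0,0,0],1],[[-0.01,-0.19,-0.8],[0,0,0],1],[[-0.01,-0.19,-0.84],[0,0,0],1],[[-0.01,-0.19,-0.84],[0,0,0],1],[[-0.01,-0.19,-0.84],[0,0,0],1]]'
```

```text
clock: 25.6
position: [527.8, 10.4, 113.1]
ee_rot: [1.0, -0.031, 0.001, 0.0]
contact_force: [6.5, -0.8, -2.0]
gripper_width: 7.5
grasp_force: 66.1
clock: 27.0
position: [526.5, -9.0, 29.6]
ee_rot: [1.0, -0.031, 0.0, 0.0]
contact_force: [5.5, -5.4, 0.0]
gripper_width: 7.9
grasp_force: 64.2
```

Now creeping down until contact shows in fz.

```bash

python3 -m jog '[[[0,0,-0.02],[0,0,0],1],[[0,0,-0.04],[0,0,0],1],[[0,0,-0.04],[0,0,0],1],[[0,0,-0.04],[0,0,0],1]]'
python3 -m jog '[[[0,0,-0.02],[0,0,0],1],[[0,0,-0.04],[0,0,0],1],[[0,0,-0.04],[0,0,0],1],[[0,0,-0.04],[0,0,0],1]]'
```

```text
clock: 27.4
position: [526.4, -9.2, 25.7]
ee_rot: [1.0, -0.031, 0.0, 0.0]
contact_force: [6.0, -5.3, -0.1]
gripper_width: 7.9
grasp_force: 64.2
clock: 27.8
position: [526.4, -9.4, 23.1]
ee_rot: [1.0, -0.03, 0.001, 0.001]
contact_force: [3.1, -5.2, 8.2]
gripper_width: 7.6
grasp_force: 66.0
```

Contact on closing: fz jumped to 8 N. One small press to confirm, then release and retreat up.

```bash

python3 -m jog '[[[0,0,-0.015],[0,0,0],1],[[0,0,-0.015],[0,0,0],1],[[0,0,-0.015],[0,0,0],1]]'
python3 -m jog '[[[0,0,0],[0,0,0],0.25],[[0,0,0],[0,0,0],0.25],[[0,0,0],[0,0,0],0.25],[[0,0,0],[0,0,0],0.25],[[0,0,0],[0,0,0],0.25],[[0,0,0.1],[0,0,0],0.25],[[0,0,0.4],[0,0,0],0.25],[[0,0,0.8],[0,0,0],0.25],[[0,0,1],[0,0,0],0.25],[[0,0,1],[0,0,0],0.25]]'
python3 -m jog '[[[0,-0.4,0.4],[0,0,0],0.25],[[0,-0.8,0.8],[0,0,0],0.25],[[0,-1,1],[0,0,0],0.25],[[0,-1,1],[0,0,0],0.25],[[0,-1,1],[0,0,0],0.25]]'
python3 - <<'E'
from h import *
import pickle
d=pickle.load(open("d0.pkl","rb"))
im=get_image("side");save("side8",im,s=1.5);W=pts(im);W0=pts(d["side"])
for w in(W0,W):
    m=(w[...,0]>330)&(w[...,0]<740)&(w[...,1]>28)&(w[...,1]<60)&(w[...,2]>70)&(w[...,2]<120);print("front lid z",np.percentile(w[m][:,2],[50,90]))
E
```

```text
clock: 28.1
position: [526.5, -9.4, 23.0]
ee_rot: [1.0, -0.03, 0.001, 0.001]
contact_force: [-0.1, -4.3, 17.3]
gripper_width: 7.7
grasp_force: 66.9
clock: 29.1
position: [528.6, -7.4, 125.0]
ee_rot: [1.0, -0.031, 0.004, -0.001]
contact_force: [0.3, 0.9, 0.1]
gripper_width: 32.3
grasp_force: 0.0
clock: 29.6
position: [525.5, -108.3, 220.4]
ee_rot: [0.999, -0.032, -0.0, -0.0]
contact_force: [-1.2, 0.1, -1.1]
gripper_width: 32.2
grasp_force: 0.0
front lid z [85.57802409 89.12997867]
front lid z [85.83947598 89.30246229]
```

View pics/side8.png

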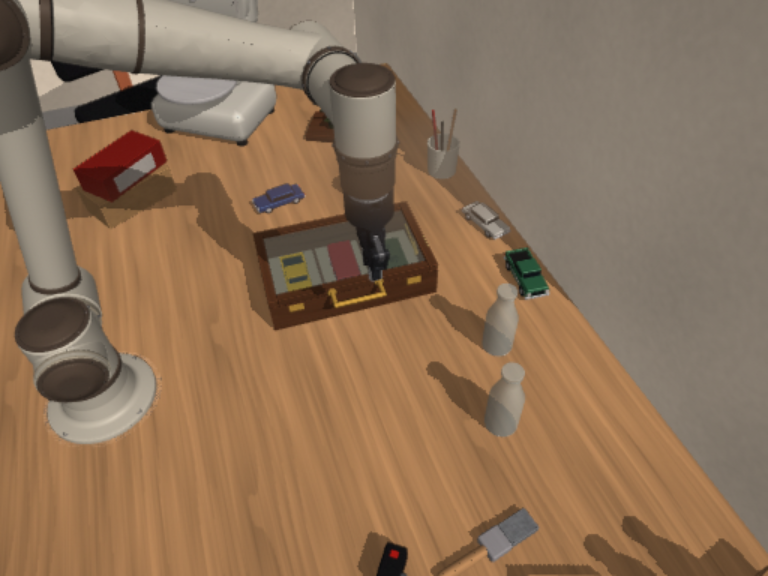

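The lid is shut at the same height as at the start, the pickup is visible under the glass in its bay at (295,270), and nothing else has moved. The gripper is clear, so I'm handing in.

```bash
python3 -c "from bench import *; print(job_done())"
```

```text
the job is handed in; nothing more can be done
None
```

Handed in at about 30 s (limit 72 s): the yellow pickup is on its wheels in the middle of the empty bay with its nose to the front, the lid was lowered under grip until fully shut, and nothing else appears to have moved.

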